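# Snug down the dish rack's wing nut with fingertip strokes

### The arm

A 7-joint arm with a two-finger parallel gripper is mounted at the origin on the work surface. World frame = base frame: x ahead of the robot, y to its left, z up, the work surface at z = 0. Lengths are in m, angles in degrees, forces in N, time in s.
With the tool pointing down it reaches from about 0.425 to 0.875 m from the base axis. Payload 4.7 kg.
Tool frame: the origin (TCP) lies midway between the tips of the shut fingers; the grasp point (between the pads) lies 19 mm behind it; z points along the fingers, y is the direction in which the jaws open and shut (so a half turn about z gives the same grasp; the last joint's range is limited). The gripper opens to 87 mm and grips with 3 to 60 N. Pads are 19 mm wide; open, the fingers measure 117 mm over their backs; the gripper's body (75 mm by 190 mm) begins 51 mm behind the grasp point.
Start: joints at [-70.984, 18.392, -4.016, 83.108, 1.295, 78.541, -3.26], TCP at [0.203, 0.617, 0.223] pointing down, gripper open.
Joint ranges: [-163.93, 163.93], [-17.29, 119.83], [-79.2, 71.16], [3.27, 140.29], [-89.18, 269.18], [5.43, 117.66], [-154.24, 154.24]. Speed limits (degrees/s): [147.25, 147.25, 180, 180, 180, 180, 180].

### API

Orientations are given as [roll, pitch, yaw] about the fixed x, y, z axes, in that order (R = Rz(yaw) Ry(pitch) Rx(roll)).
In Python, from cell import env gives the robot as it stands.
- The arm moves only by the tool apply_moves, never from a script. Its argument "targets" is a list of rows, each a list of 2 entries, a list of its own where there are three numbers: the shift along the world's x, y, z in mm, then the turn, a rotation vector about the world's x, y, z in rad. A call has 1 to 8 rows; each row is the pose to reach, as a shift and turn from the pose commanded when the call began; what a row does not reach only later rows make up. A row lasts 1/10 s, in which the tool goes at most 50 mm and 8.59 degrees, less where a joint would pass 70% of its speed; a pose out of reach is approached as far as the arm can. A call with a gripper value outside its range is refused whole. "hand" is the finger opening in mm, from 0 to 87, set as the call begins (left out, the last holds). The fingers move at their own pace and stop on an object; "squeeze" is the grip in N (left out, the last holds). Time passes only in rows, so rows that repeat a pose let the fingers close. It gives the time, the measured TCP pose, the force and the opening at its end, in the units of the state.
- env.get_obs(): the state, without advancing time (a new reading comes with each control period).
- env.read_camera(name): name is "scene" or "top" or "wrist"; returns a dict with "image" (420x560x3 uint8, red, green, blue), "camera_matrix" (3x3 intrinsics, pixels), "camera_from_world" (4x4, takes a point from world to camera coordinates); the wrist camera has in their place "mount" (4x4, takes a point from camera to tool coordinates, whose origin is the TCP and whose axes are the flange's). Camera axes: x right, y down, z forward; pixel columns grow to the right and rows downward; lengths in m; the calibration is good to about 2 mm. A picture is of the moment at which its call begins: read the wrist's pose just before it. There is no depth.
- env.sign_off(): hands the job in, once; it reports no verdict.
Trained networks look in a picture, given as the dict that the camera call returned (one of the last four; its "shot" number tells which), for a name from the list of things; names that differ only in an ending like _2 or _b are one class to them, and where a whole thing is asked for, a point or a joint stands for the part that bears it (a point fixed in the world has none). Each returns a list of dicts, best first, with "conf" (0 to 1); they miss things now and then, are a little off and sometimes report something else, mostly with a low value. They report only what shows in the picture. A call takes as long as a camera call.
- env.regions_of(picture, target): "region" (420x560 bool, what is visible of it) and "rect" ([left, top, right, bottom] in pixels, round what is visible of it).
The state is a dict: "time_s": time; "qpos": joint angles; "joint_velocities": joint speeds; "effort": joint torques, N m; "tool_pos": TCP position; "tool_rot": TCP orientation; "force": force on the tool from outside, world axes, zero at the start; "wrist_torque": the same for the moment, N m; "grip_width": finger opening in m.
Only numpy, scipy, OpenCV 4.12 (cv2) and the standard library are available. Lean on these libraries where they do the work, as an engineer would, in place of code of your own. Each camera call takes 0.05 s, during which the arm holds its last target. There are 200 camera calls.

### The job

The dish rack by the parrilla is loose because the wing nut on one of its two feet has backed off: push its wings round clockwise (seen from above) with fingertip strokes until the nut is fully home and stops turning. Only push the wings, never pinch a wing between the fingers, and do not wrench the nut against its stop. Leave the round knurled cap on the other foot unturned and the things standing around where they are, then take the hand away.

Things in the scene. Friction and masses are not known exactly. Their poses are not given: they have to be found in the camera images.
- wing_nut (a joint): Angle of the steel wing nut about its upright axis, rad; grows clockwise seen from above. 6.6 is home against a firm stop; it starts 3.4 to 6.3 rad short of it. Friction about 0.05 N m; stays where left; sinks 0.6 mm per rad. At 0 the wings lie along clamp_foot's x axis; at value q they have turned by q clockwise from it (two like wings, half a turn apart).
- wing_nut_axis (a point): On the nut's axis at the top of its hub, 18 mm above its underside (which is 24 mm above the work surface when home). Hub radius 9 to 11 mm, flange 14 mm in the lowest 4 mm. Two upright wings 5 mm thick: from 11 mm below this point to 7 mm above it over radii 8 to 34 mm, and up to 14 mm above it over radii 19 to 33 mm. The stud does not stand above the wings.
- push_faces: The sides of the two wings that drive the nut clockwise when pushed (counter-clockwise side of each wing, seen from above). Origin on the nut's axis at the nut's underside; x along the wings.
- back_faces: The opposite sides of the two wings. Pressing these and push_faces at once is pinching. Origin and axes as push_faces.
- clamp_foot: Foot carrying the wing nut, fixed: a steel plate 56 x 80 x 6 mm and a white plastic lug (46 x 74 mm) whose top is 24 mm above the work surface. Origin on the work surface on the nut's axis; z up; x runs along the rack's side, +y points towards the rack, whose rim passes over the wings on that side.
- rack_rim (a point): Middle of the rack's rim bar on the side of the feet: 8 mm thick, 400 mm long along the rack's x, 72 mm above the work surface (5 mm or more above the wings), 28 mm from the nut's axis on its +y side. A fingertip pointing down cannot pass round the nut on that side; all the rest round the nut is open.
- level_foot: The rack's other foot, fixed, same plate and lug, 160 mm from clamp_foot along its x axis (either way); carries the round knurled levelling cap.
- level_cap (a joint): Angle of the knurled cap, 30 mm in diameter, 24 mm high, on level_foot, top 49 mm above the work surface; 0 at the start, turns easily; to be left alone.
- dish_rack: White plastic dish rack, fixed, 400 mm (its x) by 324 mm (its y), with four upright white plates 200 mm across reaching 224 mm above the work surface, their near edges 130 mm from the nut's axis. Origin on the work surface under its centre; the feet stand beyond its -y side at x = -80 and +80 mm, y = -190 mm.
- colander: Loose stainless colander, 210 mm across, 80 mm high; origin centre of underside. A bystander.
- salad_bowl: Loose white ceramic salad bowl, 220 mm across, 85 mm high; origin centre of underside. A bystander.
- steel_cup: Loose steel cup, 68 mm across, 80 mm high; origin centre of underside. A bystander.
- spice_jar: Loose closed jar, 48 mm across, 85 mm high; origin centre of underside. A bystander.
- mug: Loose white mug, 80 mm across, 90 mm high; origin centre of underside. A bystander.

How it is judged:
By the outcome, as a careful person would: the job done as asked, in the order asked, and still so for the second after the job is handed in, with the robot touching nothing.
It also fails if it takes over 45 s, if anything falls off the work surface, if the arm or the gripper's body presses on something with over 40 N, if the wrist force passes 120 N, or if a joint passes its speed limit or range.

## Working session

There is one attempt and no reset: what is moved stays moved. The work goes in short steps, Python scripts to look and compute and a tool call to move; the robot and the scene stay as the last step left them, time stands still between calls to the robot, and variables do not carry over. Pictures are saved under pics/ and viewed, about 8 in all and at most 12, crops included, and the job is handed in when it is done.

Besides the shell and the picture viewer there is one more tool, called as a command line: name --argument value ..., lists and objects as JSON in quotes. apply_moves: Moves the arm, as the interface text tells. Its arguments: {"type":"object","properties":{"targets":{"type":"array","items":{"type":"array"}},"hand":{"type":"number"},"squeeze":{"type":"number"}},"required":["targets"]}

```bash
ls; mkdir -p pics
cat > h.py <<'E'
import numpy as np, cv2
from cell import env
def save(p,n): cv2.imwrite('pics/'+n,p['image'][:,:,::-1])
def ray(p,uv,z):
    K=np.array(p['camera_matrix']);T=np.array(p['camera_from_world'])
    d=T[:3,:3].T@np.linalg.solve(K,[uv[0],uv[1],1.]);c=-T[:3,:3].T@T[:3,3]
    return c+d*(z-c[2])/d[2]
def proj(p,X):
    K=np.array(p['camera_matrix']);T=np.array(p['camera_from_world'])
    q=K@(T[:3,:3]@np.array(X)+T[:3,3]);return q[:2]/q[2]
E
python3 - <<'E'
from h import *
o=env.get_obs();print({k:np.round(v,3) for k,v in o.items()})
for n in ['top','scene']:
    p=env.read_camera(n);save(p,n+'1.png')
    for t in ['wing_nut','level_cap','clamp_foot','level_foot','dish_rack','colander','salad_bowl','steel_cup','spice_jar','mug']:
        for r in env.regions_of(p,t)[:2]:
            m=r['region'];v,u=np.nonzero(m);c=(u.mean(),v.mean())
            print(n,t,round(r['conf'],2),np.round(r['rect']),np.round(c,1),np.round(ray(p,c,0.04),3))
E
```

```text
pics
{'time_s': np.float64(0.0), 'qpos': array([-70.984,  18.439,  -4.015,  83.175,   1.297,  78.54 ,  -3.259]), 'joint_velocities': array([ 0.042,  0.038,  0.082, -0.004,  0.   , -0.009, -0.021]), 'effort': array([-0.0000e+00, -4.9130e+01, -4.0400e-01, -3.1252e+01, -6.4000e-02,
        4.4000e-02,  0.0000e+00]), 'tool_pos': array([0.203, 0.617, 0.221]), 'tool_rot': array([-1.79891e+02,  8.00000e-03,  1.61794e+02]), 'force': array([-0.382,  0.28 , -0.177]), 'wrist_torque': array([-0.027,  0.032, -0.035]), 'grip_width': np.float64(0.087)}
top wing_nut 0.75 [221. 172. 236. 186.] [228.3 177.8] [0.647 0.004 0.04 ]
top level_cap 0.25 [253. 189. 276. 217.] [263.9 201.9] [ 0.585 -0.089  0.04 ]
top clamp_foot 0.69 [204. 230. 237. 255.] [222.2 239.5] [0.487 0.016 0.04 ]
top level_foot 0.63 [210. 169. 241. 193.] [226.4 179.4] [0.642 0.009 0.04 ]
top dish_rack 0.8 [ 74. 119. 220. 285.] [150.6 203.8] [0.576 0.202 0.04 ]
top dish_rack 0.61 [357. 254. 449. 345.] [402.7 301.1] [ 0.339 -0.442  0.04 ]
top colander 0.86 [359. 256. 447. 345.] [403.  301.3] [ 0.338 -0.443  0.04 ]
top salad_bowl 0.58 [35
[... 518 characters left out ...]
clamp_foot 0.43 [137. 124. 221. 182.] [179.  154.5] [ 0.321 -0.447  0.04 ]
scene level_foot 0.72 [322. 244. 353. 264.] [335.7 254.5] [0.665 0.006 0.04 ]
scene dish_rack 0.89 [344. 156. 489. 305.] [411.4 231.4] [0.597 0.214 0.04 ]
scene colander 0.71 [138. 126. 224. 185.] [180.3 153.9] [ 0.318 -0.443  0.04 ]
scene salad_bowl 0.79 [132. 193. 217. 269.] [171.5 228.8] [ 0.586 -0.429  0.04 ]
scene salad_bowl 0.43 [342. 157. 494. 306.] [411.3 231.2] [0.596 0.214 0.04 ]
scene steel_cup 0.9 [287. 212. 310. 241.] [297.5 224.7] [ 0.575 -0.09   0.04 ]
scene spice_jar 0.95 [305. 155. 326. 187.] [315.3 169.5] [ 0.382 -0.031  0.04 ]
scene mug 0.79 [237. 240. 266. 291.] [249.4 266.8] [ 0.698 -0.214  0.04 ]
```

Run:
```python
import cv2,numpy as np
a=cv2.imread('pics/top1.png');b=cv2.imread('pics/scene1.png')
A=cv2.resize(a[150:300,190:290],(400,600),interpolation=cv2.INTER_CUBIC)
B=cv2.resize(b[150:300,280:380],(400,600),interpolation=cv2.INTER_CUBIC)
cv2.imwrite('pics/crop1.png',np.hstack([A,B]))
```

```text
(no output)
```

View pics/crop1.png

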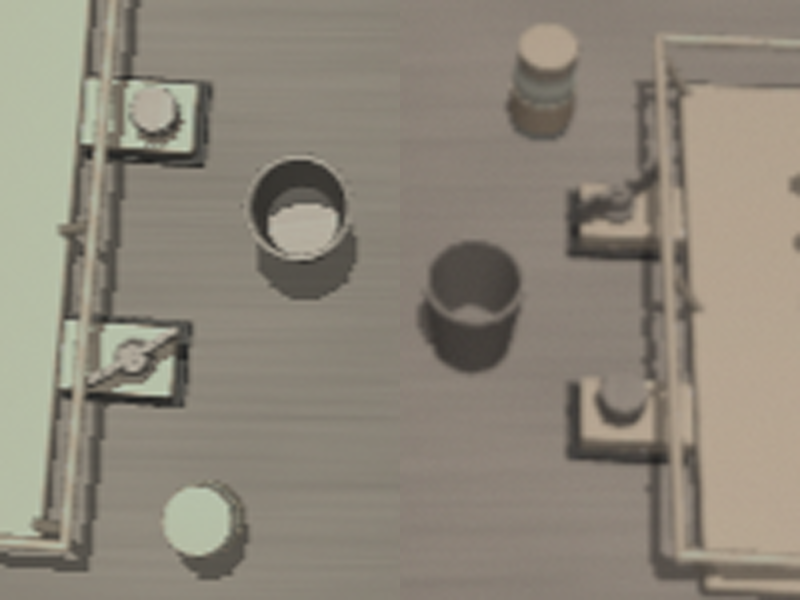

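View pics/top1.png

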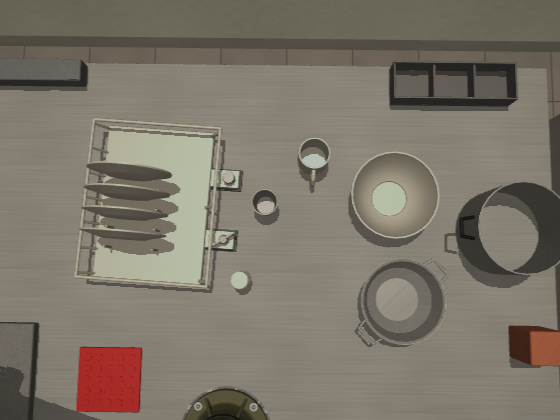

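Top view: the wing nut is at about (223,239) with its wings running from lower left to upper right. The knurled cap is at (228,178), the cup at (264,203) and the jar at (239,280). q is about 0.95 rad, so roughly 5.65 rad remain.

apply_moves --targets '[[[0,0,50],[0,0,0]],[[0,0,90],[0,0,0]],[[284,-620,90],[0,0,-1.253]],[[284,-620,90],[0,0,-1.253]],[[284,-620,90],[0,0,-1.253]],[[284,-620,90],[0,0,-1.253]],[[284,-620,90],[0,0,-1.253]],[[284,-620,90],[0,0,-1.253]]]' --hand 0

```text
time_s: 1.9
tool_pos: [0.3287, 0.3427, 0.3128]
tool_rot: [180.0, -0.0, 109.9]
force: [0.9, -0.1, 1.4]
grip_width: 0.0311
```

apply_moves --targets '[[[158,-370,0],[0,0,-0.347]],[[158,-370,0],[0,0,-0.347]],[[158,-370,0],[0,0,-0.347]],[[158,-370,0],[0,0,-0.347]],[[158,-370,0],[0,0,-0.347]],[[158,-370,0],[0,0,-0.347]],[[158,-370,0],[0,0,-0.347]],[[158,-370,0],[0,0,-0.347]]]'

```text
time_s: 2.7
tool_pos: [0.4856, -0.0252, 0.3131]
tool_rot: [179.9, -0.1, 90.4]
force: [0.7, 1.0, 0.6]
grip_width: 0.0002
```

apply_moves --targets '[[[0,0,-50],[0,0,0]],[[0,0,-100],[0,0,0]],[[0,0,-130],[0,0,0]],[[0,0,-130],[0,0,0]]]'

```text
time_s: 3.1
tool_pos: [0.4818, -0.0234, 0.1787]
tool_rot: [-179.5, 0.1, 90.3]
force: [0.1, -0.3, -0.3]
grip_width: 0.0004
```

```bash
cat >> h.py <<'E'
from scipy.spatial.transform import Rotation as Ro
def wrist():
    o=env.get_obs();p=env.read_camera('wrist');M=np.eye(4);M[:3,:3]=Ro.from_euler('xyz',o['tool_rot'],degrees=True).as_matrix();M[:3,3]=o['tool_pos']
    p['camera_from_world']=np.linalg.inv(M@np.array(p['mount']));return o,p
E
python3 - <<'E'
from h import *
o,p=wrist();save(p,'w1.png');print(o['tool_pos'],o['tool_rot'],o['grip_width'],p['mount'])
for t in ['wing_nut','push_faces','clamp_foot','rack_rim']:
    for r in env.regions_of(p,t)[:2]:
        v,u=np.nonzero(r['region']);c=(u.mean(),v.mean());print(t,round(r['conf'],2),np.round(r['rect']),np.round(c,1),np.round(ray(p,c,0.045),4))
E
```

```text
[ 0.48180901 -0.02344918  0.17871504] [-1.79545162e+02  8.86526448e-02  9.03198387e+01] 0.00041700485697500697 [[ 1.19295180e-03 -9.65654275e-01 -2.59827631e-01  7.05315110e-02]
 [ 9.99999179e-01  1.03065498e-03  7.60867621e-04  2.73614319e-04]
 [-4.66942429e-04 -2.59828326e-01  9.65654712e-01 -1.61130985e-01]
 [ 0.00000000e+00  0.00000000e+00  0.00000000e+00  1.00000000e+00]]
wing_nut 0.81 [272. 129. 315. 198.] [291.5 159. ] [0.4894 0.0138 0.045 ]
push_faces 0.74 [272. 130. 317. 195.] [293.  162.7] [0.4907 0.0107 0.045 ]
clamp_foot 0.92 [260. 100. 323. 200.] [291.2 146.3] [0.489  0.0246 0.045 ]
rack_rim 0.94 [126.   1. 558. 149.] [359.1  60. ] [0.5421 0.0927 0.045 ]
rack_rim 0.69 [273. 133. 314. 196.] [297.4 168.9] [0.4946 0.0054 0.045 ]
```

View pics/w1.png

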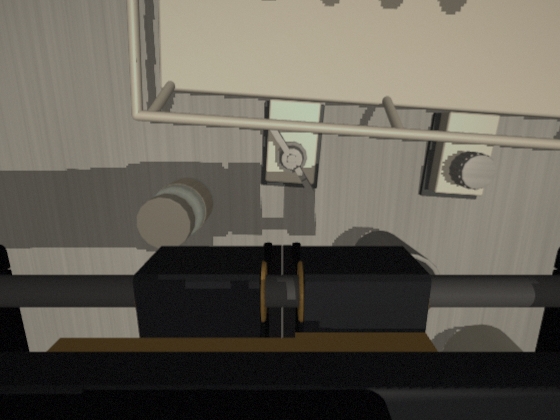

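The hub is at (291,158), with wings from (272,130) to (314,193). The rim runs from (140,116) to (558,145), the jar is at (170,215) and the cap at (478,170).

Run:
```python
from h import *
o,p=wrist();im=p['image'];c=cv2.resize(im[110:210,240:340],(600,600),interpolation=cv2.INTER_CUBIC);cv2.imwrite('pics/w1c.png',c[:,:,::-1])
for uv in [(140,116),(290,127),(558,145)]: print('rim',ray(p,uv,.072))
print('hub',ray(p,(291.5,158),.0454),'cap',ray(p,(481,156),.049),'tcp px',proj(p,o['tool_pos']))
s=env.read_camera('scene');t=env.read_camera('top')
for n,q in (('s',s),('t',t)):
  r=env.regions_of(q,'wing_nut');print(n,[(round(x['conf'],2),np.round(ray(q,np.argwhere(x['region']).mean(0)[::-1],.045),4)) for x in r[:2]])
```

```text
rim [0.37795061 0.04910545 0.072     ]
rim [0.49372914 0.0417217  0.072     ]
rim [0.70620152 0.02944201 0.072     ]
hub [0.49615456 0.01485549 0.0454    ] cap [0.6598907  0.01810786 0.049     ] tcp px [280.89061798 262.66279273]
s [(0.67, array([0.6007, 0.2123, 0.045 ])), (0.43, array([ 0.589 , -0.4268,  0.045 ]))]
t []
```

View pics/w1c.png

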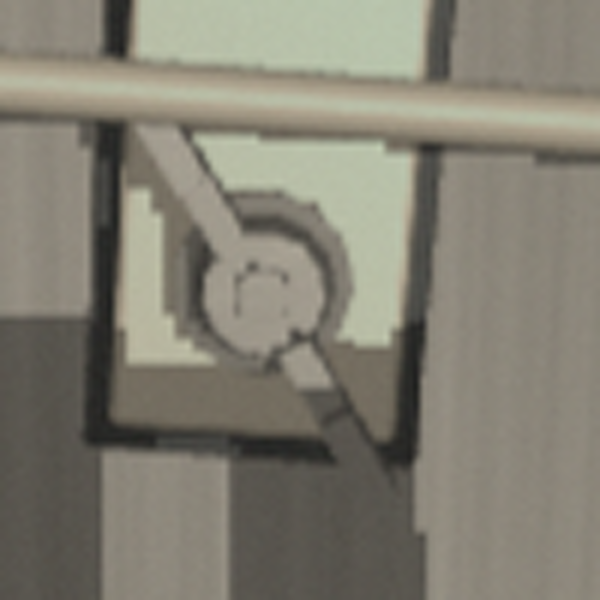

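Run:
```python
from h import *
o,p=wrist();print(o['tool_pos'],o['tool_rot'],'time',o['time_s'])
f=lambda x,y:(240+x/6-.4,110+y/6-.4)
h=ray(p,f(265,295),.0454);print('hub',h)
for n,a,z in (('up',(162,135),.0594),('lo',(385,475),.0594),('lo2',(303,365),.0524),('upin',(222,232),.0524)):
    w=ray(p,f(*a),z);d=w-h;print(n,w,np.hypot(*d[:2]),np.degrees(np.arctan2(d[1],d[0])))
a,b=ray(p,f(0,85),.072),ray(p,f(599,110),.072);d=b-a;print('rim',a,b,np.degrees(np.arctan2(d[1],d[0])))
im=p['image'];q=[r for r in env.regions_of(p,'level_cap')];print([(r['conf'],r['rect'],ray(p,np.argwhere(r['region']).mean(0)[::-1],.045)) for r in q[:2]])
```

```text
[ 0.4856581  -0.02303151  0.18339089] [ 1.79914932e+02 -2.18937971e-02  9.03559728e+01] time 3.6
hub [0.48785884 0.01421253 0.0454    ]
up [0.47358692 0.03722895 0.0594    ] 0.02708215789122676 121.80204668094964
lo [ 0.50493834 -0.0094346   0.0594    ] 0.029170120965004466 -54.16073256134841
lo2 [0.49331685 0.00508065 0.0524    ] 0.01063866698009157 -59.1337947934674
upin [0.48167671 0.02375071 0.0524    ] 0.01136642871248145 122.94913039948922
rim [0.45328034 0.04380133 0.072     ] [0.53055487 0.04124236 0.072     ] -1.8966811208501355
[(0.58, [438.4, 152.4, 486.1, 190.0], array([0.64481008, 0.00572392, 0.045     ]))]
```

```bash
cat >> h.py <<'E'
def C(psi,rho=25,a=15,b=9.5,gap=2.5):
    t=np.radians(psi);u=np.array([np.cos(t),np.sin(t)]);n=np.array([-u[1],u[0]])
    return rho*u+(a*abs(n[0])+b*abs(n[1])+gap)*n
E
python3 - <<'E'
from h import *
for psi in range(-5,-211,-10):
    rho=25 if psi>-165 else min(30,25+(-165-psi)/4)
    print(psi,np.round(C(psi,rho),1))
E
```

```text
-5 [26.1 11. ]
-15 [28.2  8.6]
-25 [30.   5.2]
-35 [31.3  1.1]
-45 [31.7 -3.7]
-55 [30.9 -8.9]
-65 [ 28.8 -14.2]
-75 [ 25.3 -19.1]
-85 [ 20.4 -23.3]
-95 [ 16.  -26.5]
-105 [ 12.3 -29.2]
-115 [  7.7 -31.2]
-125 [  2.2 -32.1]
-135 [ -3.7 -31.7]
-145 [ -9.6 -29.8]
-155 [-15.3 -26.4]
-165 [-20.1 -21.5]
-175 [-26.2 -15.6]
-185 [-31.  -10.6]
-195 [-33.   -7.3]
-205 [-34.6  -3.1]
```

apply_moves --targets '[[[20,25,-15],[0,0,0]],[[33,38,-45],[0,0,0]],[[33,38,-85],[0,0,0]],[[33,38,-110],[0,0,0]],[[33,38,-125],[0,0,0]],[[33,38,-135],[0,0,0]],[[33,38,-135],[0,0,0]],[[33,38,-135],[0,0,0]]]'

```text
time_s: 4.5
tool_pos: [0.5191, 0.0148, 0.0486]
tool_rot: [179.9, -0.0, 90.3]
force: [-0.2, -0.2, 0.5]
grip_width: 0.0004
```

apply_moves --targets '[[[0,-4,0],[0,0,0]],[[-1,-9.5,0],[0,0,0]],[[-3,-15,0],[0,0,0]],[[-6,-19.5,0],[0,0,0]],[[-11,-24,0],[0,0,0]],[[-15.5,-27,0],[0,0,0]],[[-19.5,-30,0],[0,0,0]],[[-24,-32,-0.5],[0,0,0]]]'

```text
time_s: 5.3
tool_pos: [0.4948, -0.017, 0.0475]
tool_rot: [179.9, -0.0, 90.3]
force: [3.6, 0.8, 0.3]
grip_width: 0.0003
```

Run:
```python
from h import *
o,p=wrist();print(o['tool_pos'],o['force']);c=cv2.resize(p['image'][60:340,140:420],(600,600),interpolation=cv2.INTER_CUBIC);cv2.imwrite('pics/w2.png',c[:,:,::-1])
```

```text
[ 0.4948221  -0.01700624  0.04751442] [3.56638822 0.79691812 0.31087423]
```

View pics/w2.png

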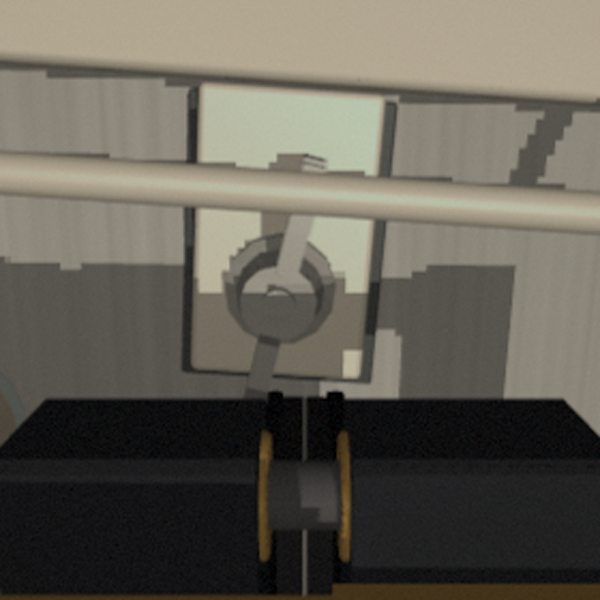

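Mid-stroke the wing has turned to about -108° and is following the fingertip, with a force of about 3.6 N. I'll continue the stroke.

apply_moves --targets '[[[-5,-1,0],[0,0,0]],[[-11,-0.5,0],[0,0,0]],[[-17,1.5,0],[0,0,0]],[[-22.5,5,-0.5],[0,0,0]],[[-27.5,9.5,-0.5],[0,0,0]],[[-33.5,15.5,-0.5],[0,0,0]],[[-38.5,20.5,-0.5],[0,0,0]],[[-40.5,24,-0.5],[0,0,0]]]'

```text
time_s: 6.15
tool_pos: [0.4526, 0.0072, 0.0464]
tool_rot: [-179.9, 0.0, 90.4]
force: [2.0, -2.2, -0.7]
grip_width: 0.0004
```

apply_moves --targets '[[[-1,2,0],[0,0,0]],[[-2,5,0],[0,0,0]],[[-2,5,0],[0,0,0]]]'

```text
time_s: 6.45
tool_pos: [0.4512, 0.0123, 0.0464]
tool_rot: [-180.0, -0.0, 90.4]
force: [0.6, -1.0, -0.1]
grip_width: 0.0006
```

apply_moves --targets '[[[-1,-5,0],[0,0,0]],[[-1,-5,40],[0,0,0]],[[-1,-15,85],[0,0,0]],[[30,-30,120],[0,0,0]],[[60,-35,120],[0,0,0]],[[70,-35,120],[0,0,0]],[[70,-35,120],[0,0,0]],[[70,-35,120],[0,0,0]]]'

```text
time_s: 7.25
tool_pos: [0.52, -0.023, 0.1653]
tool_rot: [-179.8, 0.0, 90.3]
force: [-0.1, 0.3, 0.3]
grip_width: 0.0003
```

Run:
```python
from h import *
o,p=wrist();print(o['tool_pos'],o['force']);u,v=proj(p,[.4875,.0142,.044]).astype(int);print(u,v)
c=cv2.resize(p['image'][v-50:v+50,u-50:u+50],(600,600),interpolation=cv2.INTER_CUBIC);cv2.imwrite('pics/w3.png',c[:,:,::-1])
```

```text
[ 0.51995293 -0.02299696  0.16527448] [-0.06867494  0.32625181  0.3058095 ]
242 160
```

View pics/w3.png

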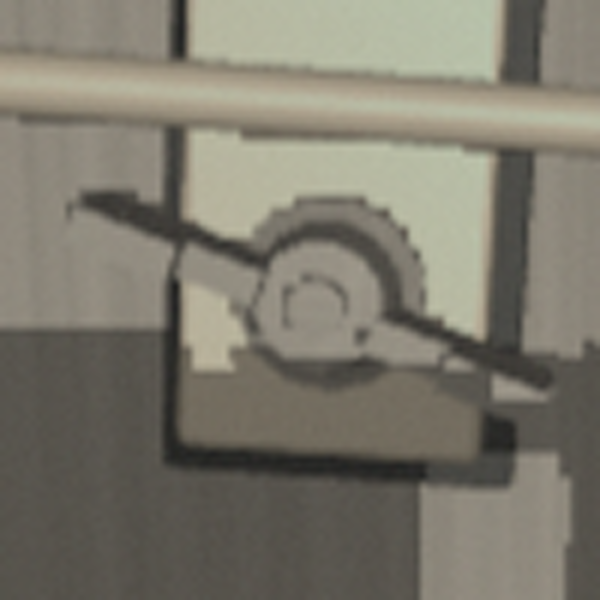

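The wings now lie at about -21°, with tips at (85,195) and (548,380) and the hub at (318,300). One more half turn remains, so the second stroke starts between this wing and the rim.

apply_moves --targets '[[[-2.5,40,-40],[0,0,0]],[[-2.5,48,-60],[0,0,0]],[[-2.5,48,-75],[0,0,0]],[[-2.5,48,-90],[0,0,0]],[[-2.5,48,-102],[0,0,0]],[[-2.5,48,-112],[0,0,0]],[[-2.5,48,-119],[0,0,0]],[[-2.5,48,-119],[0,0,0]]]'

```text
time_s: 8.1
tool_pos: [0.5186, 0.0245, 0.0468]
tool_rot: [-179.9, 0.0, 90.3]
force: [-0.5, 0.3, -0.0]
grip_width: 0.0008
```

apply_moves --targets '[[[-1,-5,-0.5],[0,0,0]],[[0,-9,-0.5],[0,0,0]],[[0.5,-14,-0.5],[0,0,0]],[[0,-19,-1],[0,0,0]],[[-2.5,-24.5,-1],[0,0,0]],[[-6,-29.5,-1],[0,0,0]],[[-11,-33.5,-1],[0,0,0]],[[-15,-37,-1],[0,0,0]]]'

```text
time_s: 8.9
tool_pos: [0.504, -0.013, 0.0467]
tool_rot: [180.0, 0.0, 90.3]
force: [2.2, 1.2, 0.1]
grip_width: 0.0004
```

apply_moves --targets '[[[-4,-2,0],[0,0,0]],[[-9,-4,0],[0,0,0]],[[-14.5,-5,0],[0,0,0]],[[-20,-4.5,0],[0,0,0]],[[-26,-2.5,0],[0,0,0]],[[-32,1,-0.5],[0,0,0]],[[-36.5,5.5,-0.5],[0,0,0]],[[-42.5,11.5,-0.5],[0,0,0]]]'

```text
time_s: 9.7
tool_pos: [0.4605, -0.0008, 0.0458]
tool_rot: [-179.9, 0.1, 90.3]
force: [1.9, -1.8, -0.2]
grip_width: 0.0006
```

apply_moves --targets '[[[-3,3,0],[0,0,0]],[[-4,4,0],[0,0,0]],[[-4,4,0],[0,0,0]]]'

```text
time_s: 10.0
tool_pos: [0.4569, 0.0036, 0.0459]
tool_rot: [-179.9, -0.0, 90.4]
force: [0.2, -0.6, 0.3]
grip_width: 0.0005
```

apply_moves --targets '[[[-1,1,0],[0,0,0]],[[-1.5,2.5,0],[0,0,0]],[[-1.5,2.5,0],[0,0,0]]]'

```text
time_s: 10.3
tool_pos: [0.4562, 0.0058, 0.046]
tool_rot: [-180.0, 0.0, 90.3]
force: [0.0, -2.5, -0.3]
grip_width: 0.0006
```

Run:
```python
from h import *
o,p=wrist();print(o['tool_pos'],o['force'],o['wrist_torque']);u,v=proj(p,[.4875,.0142,.042]).astype(int);print(u,v,p['image'].shape)
v0=max(0,v-60);u0=max(0,u-60)
c=cv2.resize(p['image'][v0:v0+120,u0:u0+120],(600,600),interpolation=cv2.INTER_CUBIC);cv2.imwrite('pics/w4.png',c[:,:,::-1])
```

```text
[0.45615418 0.00583154 0.04603944] [ 0.01894944 -2.53392061 -0.27397638] [-0.57792085 -0.18287184 -0.06718892]
341 244 (420, 560, 3)
```

View pics/w4.png

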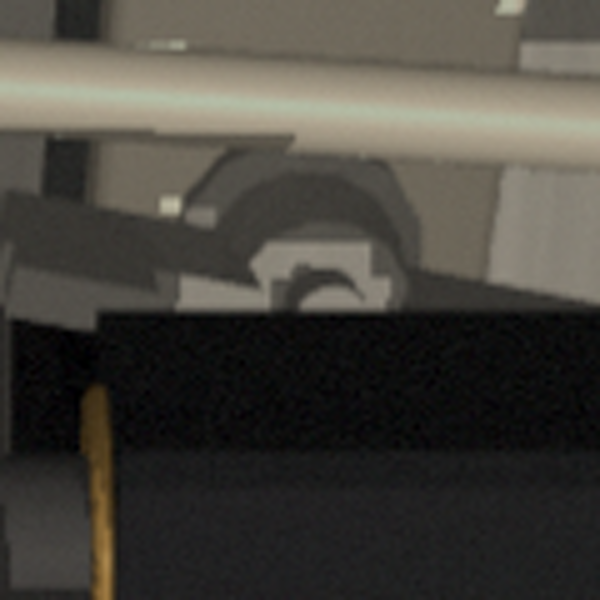

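The left wing is ahead of the fingertip at about -190°, roughly 10° short of home. I'll finish in small steps and watch the force.

apply_moves --targets '[[[-1,1,0],[0,0,0]],[[-1.5,2,0],[0,0,0]],[[-2,3,0],[0,0,0]],[[-2,3,0],[0,0,0]]]'

```text
time_s: 10.75
tool_pos: [0.454, 0.0091, 0.0461]
tool_rot: [-180.0, -0.0, 90.4]
force: [0.9, -0.9, 0.2]
grip_width: 0.0006
```

apply_moves --targets '[[[-0.5,1,0],[0,0,0]],[[-0.5,1,0],[0,0,0]],[[-0.5,1,0],[0,0,0]]]'

```text
time_s: 11.05
tool_pos: [0.4536, 0.01, 0.0461]
tool_rot: [-180.0, -0.0, 90.4]
force: [0.4, -2.7, 0.1]
grip_width: 0.0004
```

apply_moves --targets '[[[0,1,0],[0,0,0]],[[0,1,0],[0,0,0]],[[0,1,0],[0,0,0]]]'

```text
time_s: 11.35
tool_pos: [0.4536, 0.011, 0.0461]
tool_rot: [180.0, -0.0, 90.4]
force: [1.4, -1.4, 0.1]
grip_width: 0.0004
```

apply_moves --targets '[[[0,1,0],[0,0,0]],[[0,1,0],[0,0,0]],[[0,1,0],[0,0,0]]]'

```text
time_s: 11.65
tool_pos: [0.4536, 0.0117, 0.046]
tool_rot: [180.0, 0.0, 90.3]
force: [0.7, -3.3, 0.0]
grip_width: 0.0006
```

apply_moves --targets '[[[0,0.7,0],[0,0,0]],[[0,0.7,0],[0,0,0]],[[0,0.7,0],[0,0,0]]]'

```text
time_s: 11.95
tool_pos: [0.4537, 0.012, 0.0461]
tool_rot: [180.0, 0.0, 90.3]
force: [1.1, -5.7, -0.0]
grip_width: 0.0003
```

apply_moves --targets '[[[0,0.6,0],[0,0,0]],[[0,0.6,0],[0,0,0]],[[0,0.6,0],[0,0,0]]]'

```text
time_s: 12.25
tool_pos: [0.4537, 0.0121, 0.0461]
tool_rot: [180.0, 0.1, 90.3]
force: [0.6, -6.9, -0.5]
grip_width: 0.0004
```

The force climbs to about 7 N with no more travel, so the nut is at its stop. I'll back off, lift and check.

apply_moves --targets '[[[0,-3,0],[0,0,0]],[[-1,-8,0],[0,0,0]],[[-1,-10,40],[0,0,0]],[[-1,-15,85],[0,0,0]],[[30,-30,120],[0,0,0]],[[67,-35,120],[0,0,0]],[[67,-35,120],[0,0,0]],[[67,-35,120],[0,0,0]]]'

```text
time_s: 13.05
tool_pos: [0.5201, -0.0214, 0.1652]
tool_rot: [-179.9, 0.0, 90.4]
force: [-0.2, 0.6, 0.2]
grip_width: 0.0002
```

Run:
```python
from h import *
o,p=wrist();print(o['tool_pos'],o['force']);u,v=proj(p,[.4875,.0142,.044]).astype(int);print(u,v)
c=cv2.resize(p['image'][v-50:v+50,u-50:u+50],(600,600),interpolation=cv2.INTER_CUBIC);cv2.imwrite('pics/w5.png',c[:,:,::-1])
```

```text
[ 0.52011786 -0.02138743  0.16524075] [-0.20866034  0.64789043  0.15512113]
242 162
```

View pics/w5.png

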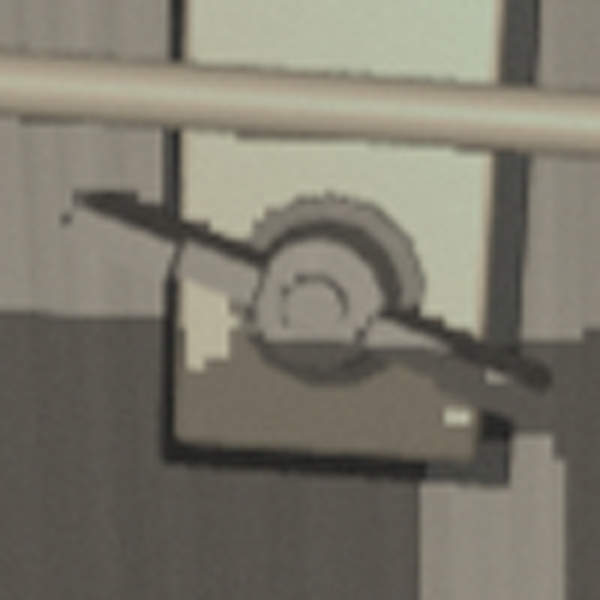

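The wings are again at about -21°, with tips at (80,198) and (548,378). That matches q = 6.6. I'll take the hand away and check the bystanders.

apply_moves --targets '[[[0,0,50],[0,0,0]],[[0,0,100],[0,0,0]],[[0,-50,130],[0,0,0]],[[0,-100,130],[0,0,0]],[[0,-150,130],[0,0,0]],[[0,-150,130],[0,0,0]],[[0,-150,130],[0,0,0]],[[0,-150,130],[0,0,0]]]'

```text
time_s: 13.9
tool_pos: [0.5202, -0.1698, 0.2955]
tool_rot: [-180.0, -0.1, 90.4]
force: [-0.5, 1.0, -0.0]
grip_width: 0.0007
```

Run:
```python
from h import *
o=env.get_obs();print(o['time_s'],o['tool_pos'],o['force'])
p=env.read_camera('scene');save(p,'scene2.png')
for t in ['steel_cup','spice_jar','mug','level_cap','colander','salad_bowl']:
    for r in env.regions_of(p,t)[:1]: print(t,round(r['conf'],2),np.round(r['rect']))
a=cv2.imread('pics/scene1.png');b=cv2.imread('pics/scene2.png')
f=lambda i:cv2.resize(i[150:300,280:380],(400,600),interpolation=cv2.INTER_CUBIC)
cv2.imwrite('pics/cmp.png',np.hstack([f(a),f(b)]))
```

```text
13.9 [ 0.52020541 -0.16983917  0.29549548] [-0.47552335  0.97557588 -0.01581693]
steel_cup 0.59 [286. 210. 309. 241.]
spice_jar 0.82 [307. 157. 324. 186.]
level_cap 0.65 [328. 244. 341. 257.]
colander 0.93 [138. 128. 221. 184.]
salad_bowl 0.64 [130. 191. 215. 268.]
```

View pics/cmp.png

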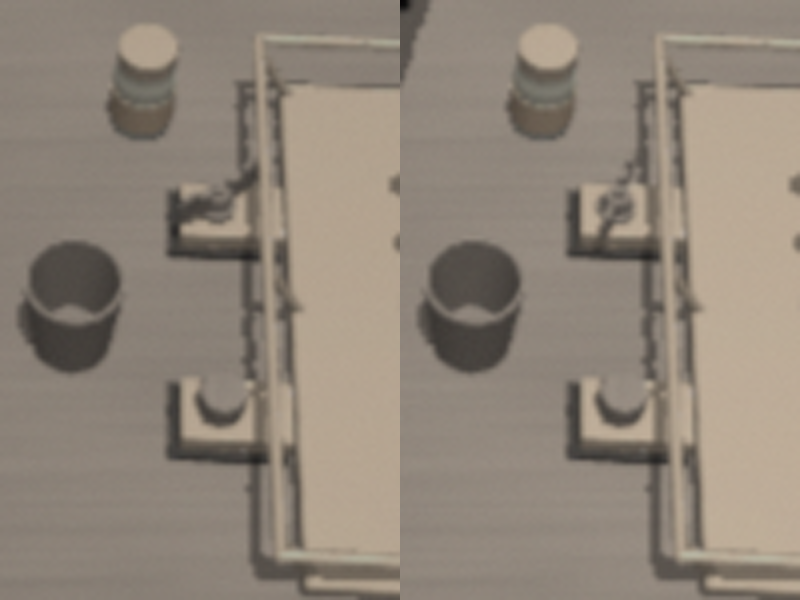

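The before and after crops show the cup, jar and cap unmoved, and only the nut turned.

```bash
python3 -c "
from cell import env
print(env.sign_off())"
```

```text
the job is handed in; nothing more can be done
None
```

The wing nut is home against its stop, and I handed the job in at about 14 s. I turned it with the closed fingertips in two clockwise strokes, pushing only the wings, about 143° and then 180°. The last few millimetres went in small steps.

- **At the stop:** the push force climbed from about 3 to 7 N while the travel fell to about 0.1 mm. I backed off there. Friction alone would be about 2 N.
- **Wing angle:** afterwards the wings lay at about -21° in the world frame, which is what q = 6.6 should give, to about 2°. They lie the same way half a turn earlier. The turn count, the start range and the free motion at that angle after the first stroke rule that out.
- **Surroundings:** in the before and after pictures the cup, jar, cap and rack look unmoved, and the colander and salad bowl were found in the same places. The network missed the mug in the last picture. The arm stayed well clear of the mug. The cap was never approached.
- **Hand:** it ended well clear at a height of 0.295 m, touching nothing.

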